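# Centre-punch the last hole of a furnace-door hinge strap

## Task

The steel hinge strap lying askew on the bed of the punching stand still has to be centre-punched for its last hole. Slide it flat along the bed until its long edge lies against the back fence and its plain end is home against the end stop, which brings the scribed cross under the point; then press the black palm knob straight down until the automatic punch trips with a snap, and let the knob come all the way back up. Leave the strap in place against fence and stop, never let the punch trip with the cross not under it, and leave the other things on the bench alone.

Things in the scene. Friction and masses are not known exactly. Their poses are not given: they have to be found in the camera images.
- press: Punching stand, fixed to the bench: bright steel bed, round column, grey head guiding an upright automatic centre punch with a black palm knob. Origin on the punch's axis at bench height, z up; own y runs along the fence towards the end stop, own x away from the open front. Bed 205 x 350 mm: flat top 20 mm above the bench, x -80 to +125, y -255 to +95 mm
- fence_face (a point): Foot of the back fence's working face, at x = +22 mm of the stand, 20 mm above the bench. The fence is a dark bar along the stand's y from y -245 to +50 mm, 12 mm high above the bed, its face towards the front (-x)
- stop_face (a point): Foot of the end stop's working face, at x = 0, y = +50 mm of the stand. The stop is a dark block 44 mm wide and 14 mm high above the bed, its face towards -y. With the strap home, the strap's origin is at x 0, y -50, z 20 mm of the stand, with the stand's yaw
- head (a point): Underside of the grey head, on the punch's axis, 108 mm above the bench. The head is 46 mm wide (y; the clamp screw at the column reaches y -46), x -23 to +116 mm, up to 176 mm; the column behind (x +88) ends 205 mm above the bench. Under the head only the punch hangs over the bed; the front and the -y side are open
- strap: The work, loose on the bed: dark steel hinge strap, flat bar 44 mm wide (own x), 8 mm thick, with a rolled eye 18 mm high across one end; 200 mm long along own y, about 0.5 kg. Origin at mid-length and mid-width on its underside, z up. Plain end at y +100 mm (goes to the stop), back of the eye at y -100 mm; two drilled holes at y 0 and -50 mm. Slides with 2 to 6 N
- strap_mark (a point): Crossing of the two white scribed lines on the strap's upper face, on its middle line, 50 mm from the plain end. With the strap home it is on the punch's axis. At the start the strap lies 30 to 60 mm short of the fence and 50 to 105 mm short of the stop, turned up to 10 degrees, plain end towards the stop
- strap_eye (a point): Middle of the eye end of the strap (200 mm from the plain end), 9 mm above the strap's underside: the place to push the strap along the fence
- knob_top (a point): Middle of the top of the palm knob: a black mushroom 49 mm across, with a flat 22 mm across on top; 242 mm above the bench when up. It moves straight down only
- punch_tip (a point): Lower tip of the punch's point, on the punch's axis; 40 mm above the bench when up, that is 12 mm above the strap's upper face
- punch (a joint): Travel of knob and barrel down through the head, m: 0 up, at most 0.034. A light return spring (2 to 3 N) raises it by itself. With the strap beneath, the point touches at about 0.012, then the force grows to about 12 N; it trips at about 0.020, the force drops at once by about 4 N, and it goes solid at about 0.0245
- point (a joint): How far the point has been pushed up into the barrel, m: 0 when free (out); trips at about 0.008; solid at 0.0125
- hammer (a joint): Height of the hidden hammer inside the barrel, m: 0 down. As the point goes in it is raised (about 0.001 less than the point's travel); at the trip it flies down to below 0.004. Point above 0.0065 with hammer below 0.0045 means that the punch has tripped. It re-arms by itself when the knob comes up
- tub: Bystander: white plastic tub of glass-cane offcuts, 110 x 170 x 60 mm, to the left of the stand. Origin at the centre of its underside
- can: Bystander: steel can with upright glass canes, 76 mm across, about 230 mm high over the canes, to the far left. Origin at the centre of its underside
- jacks: Bystander: pair of steel glassblower's jacks lying flat, about 235 mm long, 60 mm wide, 12 mm high, to the near right of the stand. Origin near its middle, on its underside
- block: Bystander: wooden blocking cup 80 mm across and 50 mm high with a 150 mm handle, to the far right of the stand. Origin at the centre of the cup's underside, handle along its own -x

How it is judged (in metres and radians):
On the way, in this order (a step that is already met when the one before it is completed fails the run):
1. the strap lies square against fence and stop, its cross within 3 mm of the punch's axis (horizontal distance between strap_mark and punch_tip below 0.003 m and angle between the y axis of strap and the y axis of press, either way round below 0.04 rad and angle between strap's own z axis and vertical below 0.03 rad), for 0.2 s.
2. the punch is pressed down until it trips, on the cross (all of step 1 and value of joint point above 0.0065 m and value of joint hammer below 0.0045 m and height (world z) of punch_tip below 0.031 m), for 0.04 s.
At the end, for the whole second after the job is handed in: The punch has tripped on the cross; the strap lies flat and at rest, its cross still within 3 mm of the punch's axis (seen from above) and its long edge within 0.04 rad of the fence; the knob is back up to within 2 mm, the point out (all of step 1 and value of joint punch below 0.002 m and value of joint point below 0.001 m and linear speed of strap below 0.01 m/s); the robot touches nothing.
It fails at once if the punch trips with the cross more than 5 mm from its axis (value of joint point above 0.0065 m and value of joint hammer below 0.0045 m and horizontal distance between strap_mark and punch_tip above 0.005 m).
It fails at once if the tub is pushed more than 30 mm from its place (distance of tub from where it was at the start of the episode above 0.03 m).
It fails at once if the can is pushed more than 30 mm from its place (distance of can from where it was at the start of the episode above 0.03 m).
It fails at once if the pair of jacks is pushed more than 30 mm from its place (distance of jacks from where it was at the start of the episode above 0.03 m).
It fails at once if the wooden block is pushed more than 30 mm from its place (distance of block from where it was at the start of the episode above 0.03 m).
It also fails if it takes over 64 s, if anything falls off the work surface, if the arm or the gripper's body presses on something with over 40 N, if the wrist force passes 120 N, or if a joint passes its speed limit or range.

## Robot

A 6-joint arm with a two-finger parallel gripper is mounted at the origin on the work surface. World frame = base frame: x ahead of the robot, y to its left, z up, the work surface at z = 0. Lengths are in m, angles in degrees, forces in N, time in s.
With the tool pointing down it reaches from about 0.225 to 0.725 m from the base axis. Payload 3.1 kg.
Tool frame: the origin (TCP) lies at the very end of the fingers, on their centre line; the grasp point (between the pads) lies 19 mm behind it (arm.grip_point_offset is the distance from the TCP to the grasp point, in m); z points along the fingers, y is the line along which they close (so a half turn about z gives the same grasp; the last joint's range is limited). The gripper opens to 85 mm and grips with 20 to 120 N. Pads are 22 mm wide; open, the fingers measure 114 mm over their backs; the gripper's body (76 mm by 85 mm) begins 54 mm behind the grasp point. The pads swing forward as they close: fully open they stand 13 mm farther back than shut.
Start: joints at [69.167, 2.75, 5.684, 92.934, 0, 82.678], TCP at [0.123, 0.51, 0.231] pointing down, gripper open.
Joint ranges: [-166.93, 166.93], [-56.73, 111.36], [-69.38, 81.34], [-121.58, 131.49], [-85.45, 84.26], [-180, 180]. Speed limits (degrees/s): [159.86, 159.86, 180, 180, 180, 180].

## Interface

Orientations are given as a 3x3 rotation matrix whose columns are the frame's x, y, z axes.
In Python, from bench import arm gives the robot as it stands.
- The arm moves only by the tool send_rows, never from a script. Its argument "targets" is a list of rows, each a list of 3 entries, a list of its own where there are three numbers: the shift along the tool's x, y, z in m, then the turn, a rotation vector about the tool's x, y, z in degrees, then the finger opening in m, from 0 to 0.0854. In form: [[[x, y, z], [rx, ry, rz], gripper], ...]. A call has 1 to 10 rows; each row is the pose to reach, as a shift and turn from the pose commanded when the call began, along the tool's axes at that moment; what a row does not reach only later rows make up. A row lasts 1/10 s, in which the tool goes at most 50 mm and 8.59 degrees, less where a joint would pass 70% of its speed; a pose out of reach is approached as far as the arm can. A call with a gripper value outside its range is refused whole. The fingers move at their own pace and stop on an object; "force" is the grip in N (left out, the last holds). Time passes only in rows, so rows that repeat a pose let the fingers close. It gives the time, the measured TCP pose, the force, the opening and the grip force at its end, in the units of the state.
- arm.state(): the state, without advancing time (a new reading comes with each control period).
- arm.capture(name): name is "side" or "top" or "wrist"; returns a dict with "color" (384x512x3 uint8, blue, green, red), "K" (3x3 intrinsics, pixels), "rvec" (rotation vector, rad) and "tvec" (3), from world to camera coordinates, as OpenCV has them; the wrist camera has in their place "mount" (4x4, takes a point from camera to tool coordinates, whose origin is the TCP and whose axes are the flange's). Camera axes: x right, y down, z forward; pixel columns grow to the right and rows downward; lengths in m; the calibration is good to about 2 mm. The wrist camera is an equidistant fisheye: a pixel r from the principal point sees the ray r / f radians off the axis. A picture is of the moment at which its call begins: read the wrist's pose just before it. There is no depth.
- arm.hand_in(): hands the job in; it is judged then, once.
The state is a dict: "time_s": time; "joints": joint angles; "qd": joint speeds; "tau": joint torques, N m; "tcp_pos": TCP position; "tool_rot": TCP orientation; "ft_force": force on the tool from outside, world axes, zero at the start; "moment": the same for the moment, N m; "gripper_width": finger opening in m; "gripper_force": force on a finger pad.
Only numpy, scipy, OpenCV 4.12 (cv2) and the standard library are available. Lean on these libraries where they do the work, as an engineer would, in place of code of your own. Each camera call takes 0.05 s, during which the arm holds its last target. There are 200 camera calls.

## Working session

There is one attempt and no reset: what is moved stays moved. The work goes in short steps, Python scripts to look and compute and a tool call to move; the robot and the scene stay as the last step left them, time stands still between calls to the robot, and variables do not carry over. Pictures are saved under pics/ and viewed, at most 10 in all, crops included, and the job is handed in when it is done.

Besides the shell and the picture viewer there is one more tool, called after ">>>" by a JSON object that holds its "name" and its "arguments", one argument or row to a line. send_rows: Moves the arm, as the interface text tells. Its arguments: {"type":"object","properties":{"targets":{"type":"array"},"force":{"type":"number"}},"required":["targets"]}

```bash
mkdir -p pics; cat > h.py <<'E'
import numpy as np, cv2
from bench import arm
def ray(c,u,v):
    R=cv2.Rodrigues(np.array(c["rvec"],float))[0]; t=np.array(c["tvec"],float).ravel()
    d=R.T@np.linalg.inv(np.array(c["K"]))@np.array([u,v,1.]); return -R.T@t,d
def onplane(c,u,v,z):
    o,d=ray(c,u,v); return o+d*(z-o[2])/d[2]
def proj(c,P):
    return cv2.projectPoints(np.array(P,float).reshape(-1,3),np.array(c["rvec"],float),np.array(c["tvec"],float),np.array(c["K"],float),None)[0].reshape(-1,2)
E
python3 - <<'E'
from h import *
for n in("top","side"):
    c=arm.capture(n); cv2.imwrite(f"pics/{n}0.png",c["color"]); np.save(f"{n}0.npy",c,allow_pickle=True)
    print(n,ray(c,256,192))
s=arm.state(); print(s["tcp_pos"],s["tool_rot"],s["ft_force"])
E
```

```text
top (array([ 0.36915945, -0.00803606,  1.49615611]), array([ 0.15099946,  0.0296012 , -0.98811331]))
side (array([ 0.43134136, -0.73398071,  1.09485844]), array([ 0.11026806,  0.60896024, -0.78563157]))
[0.12246431 0.50994178 0.23021215] [[-9.72325146e-01  2.33630636e-01 -7.32907962e-04]
 [ 2.33631662e-01  9.72323074e-01 -2.02161552e-03]
 [ 2.40312005e-04 -2.13689811e-03 -9.99997688e-01]] [-0.26909483  0.13274238  0.10622177]
```

View pics/top0.png

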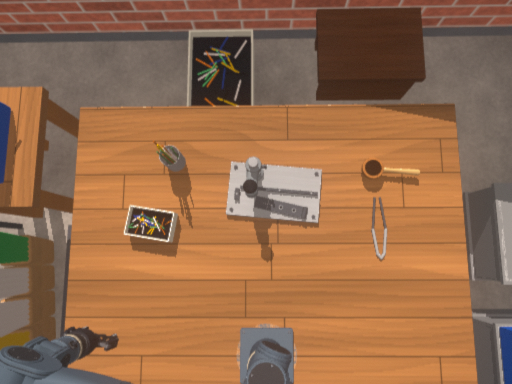

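View pics/side0.png

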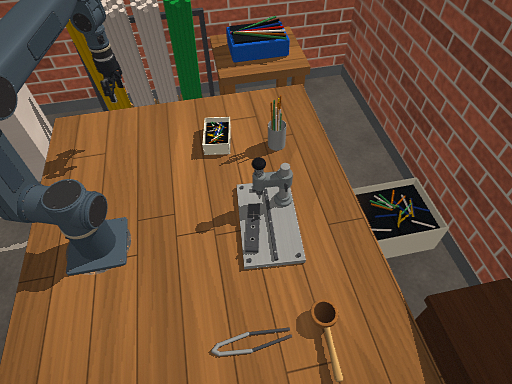

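Top view: the stand is at about u 228–322, v 163–222. The fence runs roughly along world y, the knob is at (250,187), and the strap is at (255–307, 197–219) with its eye to the right. Next I'll measure the bed, knob and strap.

```bash
python3 - <<'E'
from h import *
t=np.load("top0.npy",allow_pickle=True).item(); s=np.load("side0.npy",allow_pickle=True).item()
img=t["color"]; hsv=cv2.cvtColor(img,cv2.COLOR_BGR2HSV)
m=((hsv[...,1]<40)&(hsv[...,2]>140)).astype(np.uint8); r=np.zeros_like(m); r[150:235,215:335]=1; m*=r
n,l,st,_=cv2.connectedComponentsWithStats(m); k=1+np.argmax(st[1:,4])
pts=np.argwhere(l==k)[:,::-1].astype(np.float32); W=np.array([onplane(t,u,v,.02)[:2] for u,v in pts],np.float32)
rc=cv2.minAreaRect(W); print("bed",rc,cv2.boxPoints(rc))
# knob both views
for c,roi,nm in((t,(175,200,238,262),"top"),(s,(153,175,245,272),"side")):
    g=c["color"][roi[0]:roi[1],roi[2]:roi[3]].max(2); mm=(g<50).astype(np.uint8)
    n,l,st,ce=cv2.connectedComponentsWithStats(mm); k=1+np.argmax(st[1:,4]); print(nm,st[k],ce[k]+[roi[2],roi[0]],onplane(c,*(ce[k]+[roi[2],roi[0]]),.232))
a=cv2.resize(t["color"][155:230,222:327],None,fx=7,fy=7,interpolation=cv2.INTER_CUBIC); cv2.imwrite("pics/topz.png",a)
E
```

```text
bed ((0.5903204083442688, -0.0913010835647583), (0.22544118762016296, 0.2013803869485855), 84.54186248779297) [[ 0.47936493 -0.1939331 ]
 [ 0.6798323  -0.2130881 ]
 [ 0.7012759   0.01133093]
 [ 0.50080854  0.03048593]]Traceback (most recent call last):
  File "<stdin>", line 11, in <module>
    return _wrapfunc(a, 'argmax', axis=axis, out=out, **kwds)
    return bound(*args, **kwds)
ValueError: attempt to get argmax of an empty sequence
```

```bash
python3 - <<'E'
from h import *
t=np.load("top0.npy",allow_pickle=True).item(); s=np.load("side0.npy",allow_pickle=True).item()
a=cv2.resize(t["color"][155:230,222:327],None,fx=7,fy=7,interpolation=cv2.INTER_CUBIC)
hsv=cv2.cvtColor(t["color"],cv2.COLOR_BGR2HSV)
m=((hsv[...,1]<40)&(hsv[...,2]>130)).astype(np.uint8); r=np.zeros_like(m); r[162:224,226:324]=1; m*=r
m=cv2.morphologyEx(m,cv2.MORPH_OPEN,np.ones((2,2)))
pts=np.argwhere(m)[:,::-1]; W=np.array([onplane(t,u,v,.02)[:2] for u,v in pts],np.float32)
rc=cv2.minAreaRect(W); print("bed",rc,cv2.boxPoints(rc))
for c,roi,nm in((t,(175,200,238,262),"top"),(s,(153,175,245,272),"side")):
    g=c["color"][roi[0]:roi[1],roi[2]:roi[3]].max(2); print(nm); print(g[::2,::2])
cv2.imwrite("pics/topz.png",a)
b=cv2.resize(s["color"][150:275,225:315],None,fx=4.7,fy=4.7,interpolation=cv2.INTER_CUBIC); cv2.imwrite("pics/sidez.png",b)
E
```

```text
bed ((0.5968040823936462, -0.03515072166919708), (0.3463272154331207, 0.21092958748340607), 84.5956802368164) [[ 0.47549894 -0.19761157]
 [ 0.6854909  -0.21747762]
 [ 0.71810925  0.12731013]
 [ 0.50811726  0.14717618]]
top
[[203 203 201 202 159 157 158 109 110 105 104 109]
 [203 201 202 202 170 158 161 134 109 104 101 107]
 [203 202 202 200 152 117 108 134 128 108 106 117]
 [202 205 203 174  81  79  78  76  91 124 124 129]
 [205 205 199  88  73  76  77  72  74  89 127 131]
 [206 174 157  76  75  74  75  73  72  72 128 130]
 [191 135 109  70  74  74  74  73  71  70  92  97]
 [114 166 120  73  73  73  73  71  65  80  89  89]
 [111 169 166 145  70  67  71  68  75 108 123 124]
 [116 142 207 201 103  86  87  92 103  95 125 128]
 [114 165 206 205 156  99 102  99  92  94 122 126]
 [115 202 209 206 204 156 131 121 115  89  84  89]
 [111 201 207 206 206 206 203 201 138  86  82  83]]
side
[[101  98  96  90  91 102  93  93  90  85  86  59  76  70]
 [ 97  96  95  94  93  95  96  92  89  75  71 146 142 147]
 [175 190  90  91  96 107  64  35 141 168 150 148 112 147]
 [187  78 167 179 115  25  29  30  29  29 158 146 102 145]
 [179 182 168 183  21  26  28  29  34  31  83 147 132 141]
 [165 176 166 103  20  27  26  28  29  40  27 149 147 118]
 [159 175 169 142  15  19  28  31  32  29  38 151 144  97]
 [156 171 170 173  30  20  14  18  25  17 161 151 143 122]
 [156 175 173 164 178  53   4   5  35 113 162 155 143 148]
 [160 167 173 168 178  37  59  70  64 119 167 158 152 134]
 [158 158 174 171  70  56  63  67  93 107 131 129 128 129]]
```

View pics/topz.png

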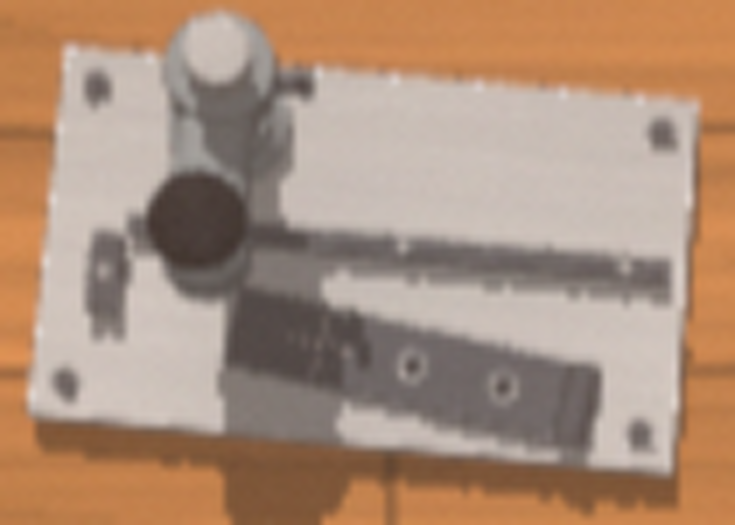

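View pics/sidez.png

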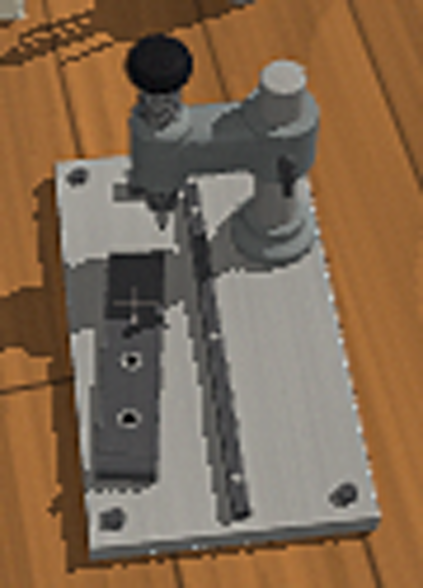

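Zoomed: the bed corners in the crop are near (68,45), (698,100), (672,470) and (30,415). The strap holes are at (412,365) and (503,385), the cross is near (322,342), and the eye's back edge runs from (598,368) to (585,452). The knob is at (198,220).

```bash
cat >> h.py <<'E'
def rigid(A,B): # 2D A->B
    A=np.array(A,float);B=np.array(B,float);a=A.mean(0);b=B.mean(0);H=(A-a).T@(B-b)
    th=np.arctan2(H[0,1]-H[1,0],H[0,0]+H[1,1]);R=np.array([[np.cos(th),-np.sin(th)],[np.sin(th),np.cos(th)]])
    return th,R,b-R@a,(A@R.T+b-R@a-B)
E
python3 - <<'E'
from h import *
t=np.load("top0.npy",allow_pickle=True).item(); s=np.load("side0.npy",allow_pickle=True).item()
pt=lambda X,Y:((X+.5)/7-.5+222,(Y+.5)/7-.5+155)
ps=lambda X,Y:((X+.5)/4.7-.5+225,(Y+.5)/4.7-.5+150)
def go(c,p,corn,strap,knob,tip):
    th,R,o,e=rigid([[.125,.095],[.125,-.255],[-.08,-.255],[-.08,.095]],[onplane(c,*p(*q),.02)[:2] for q in corn])
    print("stand",np.rad2deg(th),o,"err",np.round(e*1e3,1).tolist())
    print("knob",onplane(c,*p(*knob),.230))
    if tip: print("tip",onplane(c,*p(*tip),.04))
    ths,Rs,os,e=rigid([[0,.05],[0,0],[0,-.05]],[onplane(c,*p(*q),.028)[:2] for q in strap])
    print("strap",np.rad2deg(ths),os,"err",np.round(e*1e3,1).tolist(),"in stand",R.T@(os-o))
go(t,pt,[(68,45),(698,100),(672,470),(30,415)],[(322,342),(412,365),(503,385)],(198,220),None)
go(s,ps,[(308,160),(378,524),(90,552),(56,162)],[(134,303),(131,361),(128,418)],(160,66),(163,228))
E
```

```text
stand -5.363379494282236 [0.5829879 0.0500385] err [[-0.1, 1.4], [0.7, -1.5], [-1.0, -1.6], [0.5, 1.7]]
knob [0.58266127 0.05000265 0.23      ]
strap -13.77096216144091 [ 0.53751539 -0.05602283] err [[-0.3, 0.2], [0.6, -0.1], [-0.3, -0.0]] in stand [-0.03535966 -0.10984738]
stand -6.9163409788621335 [0.58677015 0.04440872] err [[3.1, 12.7], [-1.3, -5.2], [-4.1, -2.2], [2.3, -5.3]]
knob [0.58481157 0.04973726 0.23      ]
tip [0.58544516 0.05303143 0.04      ]
strap -13.776448725079414 [ 0.53846085 -0.0534927 ] err [[-0.3, -1.3], [0.3, 1.1], [0.0, 0.1]] in stand [-0.03616847 -0.1030064 ]
```

>>> {"name": "send_rows", "arguments": {
  "targets": [
    [[-0.03,-0.03,0],[0,0,-1],0.0854],
    [[-0.06,-0.06,0],[0,0,-2],0.0854],
    [[-0.09,-0.09,0],[0,0,-3],0.0854],
    [[-0.12,-0.12,0],[0,0,-4],0.0854],
    [[-0.15,-0.15,0],[0,0,-5],0.0854],
    [[-0.18,-0.18,0],[0,0,-6],0.0854],
    [[-0.21,-0.21,0],[0,0,-7],0.0854],
    [[-0.24,-0.24,0],[0,0,-8],0.0854],
    [[-0.24,-0.24,0],[0,0,-8.15],0.0854]
  ]
}}

```text
time_s: 1.0
tcp_pos: [0.302, 0.2172, 0.2308]
tool_rot: [[-0.995, 0.102, 0.001], [0.102, 0.995, -0.002], [-0.001, -0.002, -1.0]]
ft_force: [-0.3, 1.2, -0.2]
gripper_width: 0.0853
gripper_force: 0.0
```

```bash
cat >> h.py <<'E'
TH=np.deg2rad(-5.363); RS=np.array([[np.cos(TH),-np.sin(TH),0],[np.sin(TH),np.cos(TH),0],[0,0,1]]); O=np.array([.583,.050,0])
def where(goal=None):
    s=arm.state(); p=np.array(s["tcp_pos"]); R=np.array(s["tool_rot"])
    print("t",s["time_s"],"in stand",np.round(RS.T@(p-O),4),"F stand",np.round(RS.T@np.array(s["ft_force"]),1),"width",s["gripper_width"])
    A=RS.T@R; print("tool axes in stand\n",np.round(A,3))
    if goal is not None: print("shift tool",np.round(A.T@(np.array(goal)-RS.T@(p-O)),4))
E
python3 -c "
from h import *
where([-.095,-.115,.12])"
```

```text
t 1.0 in stand [-0.2954  0.1402  0.2308] F stand [-0.4  1.1 -0.2] width 0.08527607790120903
tool axes in stand
 [[-1.     0.008  0.001]
 [ 0.008  1.    -0.002]
 [-0.001 -0.002 -1.   ]]
shift tool [-0.2024 -0.2533  0.1115]
```

>>> {"name": "send_rows", "arguments": {
  "targets": [
    [[-0.025,-0.032,0.0],[0,0,0],0.0854],
    [[-0.05,-0.064,0.01],[0,0,-0.4],0.0854],
    [[-0.075,-0.096,0.025],[0,0,-0.4],0.0854],
    [[-0.1,-0.128,0.04],[0,0,-0.4],0.0854],
    [[-0.125,-0.16,0.06],[0,0,-0.4],0.0854],
    [[-0.15,-0.192,0.08],[0,0,-0.4],0.0854],
    [[-0.18,-0.224,0.1],[0,0,-0.4],0.0854],
    [[-0.202,-0.253,0.111],[0,0,-0.4],0.0854],
    [[-0.202,-0.253,0.111],[0,0,-0.4],0.0854],
    [[-0.202,-0.253,0.111],[0,0,-0.4],0.0854]
  ]
}}

```text
time_s: 2.0
tcp_pos: [0.4767, -0.0493, 0.1192]
tool_rot: [[-0.996, 0.087, -0.003], [0.087, 0.996, 0.001], [0.003, 0.001, -1.0]]
ft_force: [0.1, -0.1, 0.3]
gripper_width: 0.0856
gripper_force: 0.0
```

```bash
python3 -c "
from h import *
where([-.095,-.115,.0105])
c=arm.capture('wrist'); cv2.imwrite('pics/w1.png',c['color']); print(c['K'],c['mount'])"
```

```text
t 2.0 in stand [-0.0965 -0.1088  0.1192] F stand [ 0.1 -0.1  0.3] width 0.08558998506391909
tool axes in stand
 [[-1.    -0.006 -0.003]
 [-0.006  1.     0.001]
 [ 0.003  0.001 -1.   ]]
shift tool [-0.0018 -0.0064  0.1087]
[[297.31863964   0.         254.27904854]
 [  0.         297.31863964 187.32525908]
 [  0.           0.           1.        ]] [[ 2.66263297e-04 -9.55687511e-01 -2.94382932e-01  7.51186365e-02]
 [ 9.99999354e-01 -7.07795435e-05  1.13425819e-03  1.95469989e-04]
 [-1.10483267e-03 -2.94383044e-01  9.55686875e-01 -1.42222456e-01]
 [ 0.00000000e+00  0.00000000e+00  0.00000000e+00  1.00000000e+00]]
```

View pics/w1.png

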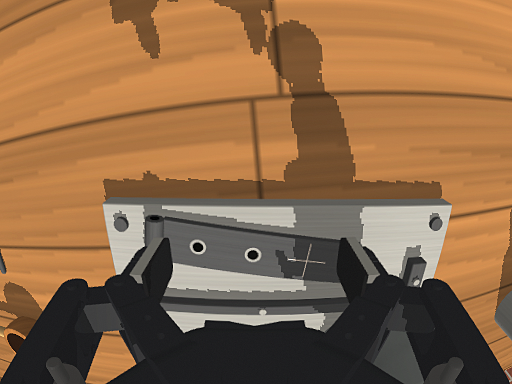

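Wrist view: the cross is at (307,262), the holes are at (253,255) and (198,247), and the eye is at (155,218). I'll cross-check these against the stand frame.

```bash
cat >> h.py <<'E'
def wray(c,R,p,u,v,z):
    K=np.array(c["K"]);M=np.array(c["mount"]);x=(u-K[0,2])/K[0,0];y=(v-K[1,2])/K[1,1];r=np.hypot(x,y)
    d=np.array([x/r*np.sin(r),y/r*np.sin(r),np.cos(r)]); d=R@M[:3,:3]@d; o=p+R@M[:3,3]
    return RS.T@(o+d*(z-o[2])/d[2]-O)
E
python3 -c "
from h import *
s=arm.state();c=arm.capture('wrist');R=np.array(s['tool_rot']);p=np.array(s['tcp_pos'])
for n,u,v,z in (('mark',307,262,.028),('h0',253,255,.028),('h1',198,247,.028),('eyetop',155,218,.038),('stopface foot',404,285,.02),('bedFL',449,203,.02),('bedFR',105,205,.02)): print(n,np.round(wray(c,R,p,u,v,z),4))"
```

```text
mark [-0.0277 -0.0584  0.028 ]
h0 [-0.0357 -0.1084  0.028 ]
h1 [-0.0429 -0.1581  0.028 ]
eyetop [-0.0747 -0.192   0.038 ]
stopface foot [0.0141 0.0579 0.02  ]
bedFL [-0.0818  0.0914  0.02  ]
bedFR [-0.0785 -0.2495  0.02  ]
```

Consistent within about 2 mm. I'll descend in front of the strap.

>>> {"name": "send_rows", "arguments": {
  "targets": [
    [[0.0,-0.006,0.02],[0,0,0.8],0.0854],
    [[0.0,-0.006,0.045],[0,0,0.8],0.0854],
    [[0.0,-0.006,0.07],[0,0,0.8],0.0854],
    [[0.0,-0.006,0.09],[0,0,0.8],0.0854],
    [[0.0,-0.006,0.1],[0,0,0.8],0.0854],
    [[0.0,-0.006,0.105],[0,0,0.8],0.0854],
    [[0.0,-0.006,0.107],[0,0,0.8],0.0854],
    [[0.0,-0.006,0.107],[0,0,0.8],0.0854]
  ]
}}

```text
time_s: 2.9
tcp_pos: [0.4777, -0.0556, 0.0143]
tool_rot: [[-0.995, 0.1, 0.002], [0.1, 0.995, -0.0], [-0.002, -0.0, -1.0]]
ft_force: [-0.2, -0.1, 0.2]
gripper_width: 0.0852
gripper_force: 0.0
```

```bash
python3 -c "
from h import *
where([-.033,-.115,.0105])
c=arm.capture('side'); cv2.imwrite('pics/s2.png',cv2.resize(c['color'][130:290,190:350],None,fx=3.7,fy=3.7,interpolation=cv2.INTER_CUBIC))"
```

```text
t 2.9 in stand [-0.095  -0.115   0.0143] F stand [-0.2 -0.1  0.2] width 0.08519869708027271
tool axes in stand
 [[-1.     0.006  0.002]
 [ 0.006  1.    -0.   ]
 [-0.002 -0.    -1.   ]]
shift tool [-0.062   0.0004  0.0039]
```

View pics/s2.png

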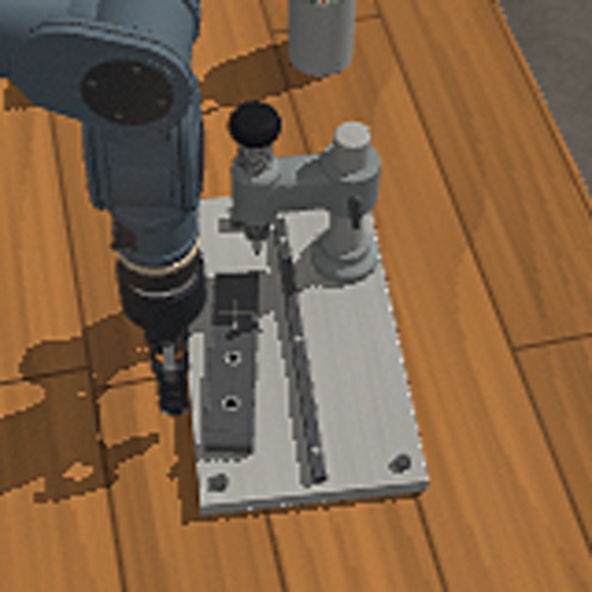

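>>> {"name": "send_rows", "arguments": {
  "targets": [
    [[0,0,0.0025],[0,0,-0.4],0.0854],
    [[-0.006,0,0.0025],[0,0,-0.4],0.0854],
    [[-0.012,0,0.0025],[0,0,-0.4],0.0854],
    [[-0.018,0,0.0025],[0,0,-0.4],0.0854],
    [[-0.024,0,0.0025],[0,0,-0.4],0.0854],
    [[-0.03,0,0.0025],[0,0,-0.4],0.0854],
    [[-0.034,0,0.0025],[0,0,-0.4],0.0854],
    [[-0.034,0,0.0025],[0,0,-0.4],0.0854]
  ]
}}

```text
time_s: 3.75
tcp_pos: [0.5116, -0.0593, 0.0107]
tool_rot: [[-0.996, 0.093, 0.001], [0.093, 0.996, 0.0], [-0.001, 0.0, -1.0]]
ft_force: [-0.2, 0.0, -0.3]
gripper_width: 0.0859
gripper_force: 0.3
```

>>> {"name": "send_rows", "arguments": {
  "targets": [
    [[-0.004,0,0],[0,0,0],0.0854],
    [[-0.008,0,0],[0,0,0],0.0854],
    [[-0.012,0,0],[0,0,0],0.0854]
  ]
}}

```text
time_s: 4.05
tcp_pos: [0.5225, -0.0598, 0.0106]
tool_rot: [[-0.996, 0.093, -0.001], [0.093, 0.996, 0.001], [0.001, 0.001, -1.0]]
ft_force: [-4.0, 1.1, 0.3]
gripper_width: 0.085
gripper_force: 1.8
```

```bash
python3 -c "
from h import *
where([-.033,-.115,.0105])
c=arm.capture('wrist'); cv2.imwrite('pics/w3.png',c['color'])"
```

```text
t 4.05 in stand [-0.05   -0.115   0.0106] F stand [-4.1  0.8  0.3] width 0.0850380404557583
tool axes in stand
 [[-1.    -0.001 -0.001]
 [-0.001  1.     0.001]
 [ 0.001  0.001 -1.   ]]
shift tool [-0.017  -0.      0.0001]
```

View pics/w3.png

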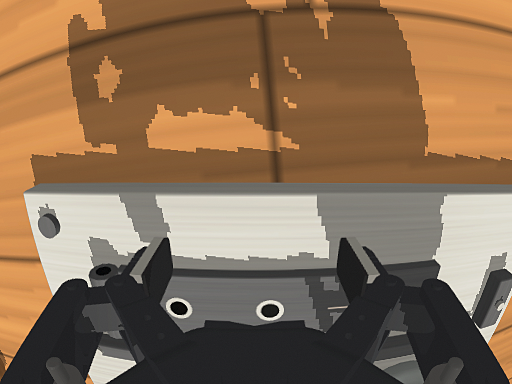

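Wrist view: both fingers bear on the strap's long edge, and it is nearly square. I'll keep pushing to the fence.

>>> {"name": "send_rows", "arguments": {
  "targets": [
    [[-0.003,0,0],[0,0,0],0.0854],
    [[-0.006,0,0],[0,0,0],0.0854],
    [[-0.009,0,0],[0,0,0],0.0854],
    [[-0.012,0,0],[0,0,0],0.0854],
    [[-0.014,0,0],[0,0,0],0.0854]
  ]
}}

```text
time_s: 4.6
tcp_pos: [0.537, -0.0616, 0.0106]
tool_rot: [[-0.996, 0.093, 0.0], [0.093, 0.996, 0.0], [-0.0, 0.0, -1.0]]
ft_force: [-1.9, 0.8, -0.9]
gripper_width: 0.0852
gripper_force: 1.4
```

>>> {"name": "send_rows", "arguments": {
  "targets": [
    [[-0.0015,0,0],[0,0,0],0.0854],
    [[-0.003,0,0],[0,0,0],0.0854],
    [[-0.0045,0,0],[0,0,0],0.0854]
  ]
}}

```text
time_s: 4.9
tcp_pos: [0.5384, -0.0616, 0.0105]
tool_rot: [[-0.996, 0.094, -0.006], [0.094, 0.996, 0.001], [0.006, -0.0, -1.0]]
ft_force: [-11.6, 1.3, 5.8]
gripper_width: 0.0854
gripper_force: 5.6
```

At the fence with 11.6 N. I'll back off, rise, close the fingers and go behind the eye.

>>> {"name": "send_rows", "arguments": {
  "targets": [
    [[0.006,0,0],[0,0,0],0.0854],
    [[0.025,0,0],[0,0,0],0.0854],
    [[0.04,0,-0.02],[0,0,0],0.05],
    [[0.04,-0.03,-0.06],[0,0,0],0.0],
    [[0.02,-0.07,-0.07],[0,0,0],0.0],
    [[-0.005,-0.105,-0.07],[0,0,0],0.0],
    [[-0.03,-0.132,-0.07],[0,0,0],0.0],
    [[-0.03,-0.132,-0.07],[0,0,0],0.0],
    [[-0.03,-0.132,-0.07],[0,0,0],0.0]
  ]
}}

```text
time_s: 5.8
tcp_pos: [0.5596, -0.1971, 0.0811]
tool_rot: [[-0.996, 0.095, 0.002], [0.095, 0.996, -0.0], [-0.002, -0.0, -1.0]]
ft_force: [-0.8, -0.0, -0.6]
gripper_width: -0.0
gripper_force: 0.0
```

```bash
python3 -c "
from h import *
where([0,-.247,.025])
s=arm.state();R=np.array(s['tool_rot']);p=np.array(s['tcp_pos'])
c=arm.capture('wrist'); cv2.imwrite('pics/w4.png',c['color']);np.save('w4.npy',dict(c=c,R=R,p=p),allow_pickle=True)"
```

```text
t 5.8 in stand [-2.000e-04 -2.482e-01  8.110e-02] F stand [-0.8 -0.1 -0.6] width -1.863989435092968e-05
tool axes in stand
 [[-1.     0.001  0.002]
 [ 0.001  1.    -0.   ]
 [-0.002 -0.    -1.   ]]
shift tool [-0.      0.0012  0.0561]
```

View pics/w4.png

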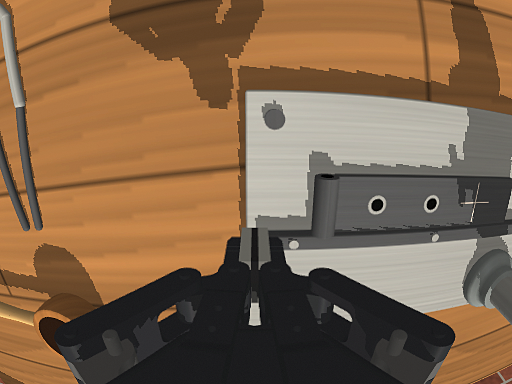

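Wrist view: the strap lies along the fence, with the cross at (477,203), the holes at (431,204) and (377,205), and the eye at u≈313–338. The fingers are clear behind the eye.

```bash
python3 -c "
from h import *
d=np.load('w4.npy',allow_pickle=True).item()
for n,u,v,z in (('mark',477,203,.028),('h0',431,204,.028),('h1',377,205,.028),('eyeback',313,205,.03)): print(n,np.round(wray(d['c'],d['R'],d['p'],u,v,z),4))"
```

```text
mark [-0.0005 -0.0534  0.028 ]
h0 [-0.0009 -0.1066  0.028 ]
h1 [-0.0011 -0.1564  0.028 ]
eyeback [-0.0026 -0.2065  0.03  ]
```

>>> {"name": "send_rows", "arguments": {
  "targets": [
    [[0,0,0.02],[0,0,0],0.0],
    [[0,0,0.04],[0,0,0],0.0],
    [[0,0,0.05],[0,0,0],0.0],
    [[0,0,0.055],[0,0,0],0.0],
    [[0,0,0.056],[0,0,0],0.0]
  ]
}}

```text
time_s: 6.35
tcp_pos: [0.5583, -0.1954, 0.0246]
tool_rot: [[-0.996, 0.093, -0.0], [0.093, 0.996, 0.0], [0.0, 0.0, -1.0]]
ft_force: [0.1, 0.6, 0.1]
gripper_width: -0.0002
gripper_force: 0.0
```

>>> {"name": "send_rows", "arguments": {
  "targets": [
    [[0,0.01,0],[0,0,0],0.0],
    [[0,0.02,0],[0,0,0],0.0],
    [[0,0.026,0],[0,0,0],0.0],
    [[0,0.033,0],[0,0,0],0.0],
    [[0,0.04,0],[0,0,0],0.0],
    [[0,0.047,0],[0,0,0],0.0],
    [[0,0.054,0],[0,0,0],0.0],
    [[0,0.061,0],[0,0,0],0.0],
    [[0,0.068,0],[0,0,0],0.0],
    [[0,0.07,0],[0,0,0],0.0]
  ]
}}

```text
time_s: 7.35
tcp_pos: [0.5658, -0.1265, 0.0256]
tool_rot: [[-0.996, 0.093, 0.001], [0.093, 0.996, -0.001], [-0.001, -0.001, -1.0]]
ft_force: [-0.5, -5.6, 3.0]
gripper_width: 0.0
gripper_force: 3.1
```

```bash
python3 -c "
from h import *
where([0,-.1645,.025])"
```

```text
t 7.35 in stand [-0.0006 -0.1773  0.0256] F stand [ 0.  -5.7  3. ] width 4.3651503188503335e-05
tool axes in stand
 [[-1.    -0.     0.001]
 [-0.     1.    -0.001]
 [-0.001 -0.001 -1.   ]]
shift tool [-0.0006  0.0128  0.0006]
```

>>> {"name": "send_rows", "arguments": {
  "targets": [
    [[0,0.003,0],[0,0,0],0.0],
    [[0,0.006,0],[0,0,0],0.0],
    [[0,0.008,0],[0,0,0],0.0],
    [[0,0.0095,0],[0,0,0],0.0],
    [[0,0.0105,0],[0,0,0],0.0]
  ]
}}

```text
time_s: 7.85
tcp_pos: [0.5667, -0.117, 0.0256]
tool_rot: [[-0.996, 0.094, 0.001], [0.094, 0.996, -0.002], [-0.001, -0.002, -1.0]]
ft_force: [-1.3, -5.4, 3.6]
gripper_width: -0.0001
gripper_force: 3.2
```

>>> {"name": "send_rows", "arguments": {
  "targets": [
    [[0,0.0012,0],[0,0,0],0.0],
    [[0,0.0024,0],[0,0,0],0.0],
    [[0,0.0036,0],[0,0,0],0.0]
  ]
}}

```text
time_s: 8.15
tcp_pos: [0.567, -0.1135, 0.0256]
tool_rot: [[-0.996, 0.094, 0.001], [0.094, 0.996, -0.002], [-0.001, -0.002, -1.0]]
ft_force: [-0.2, -6.1, 2.6]
gripper_width: 0.0001
gripper_force: 3.2
```

>>> {"name": "send_rows", "arguments": {
  "targets": [
    [[0,0.0012,0],[0,0,0],0.0],
    [[0,0.0024,0],[0,0,0],0.0],
    [[0,0.0036,0],[0,0,0],0.0]
  ]
}}

```text
time_s: 8.45
tcp_pos: [0.5674, -0.1098, 0.0256]
tool_rot: [[-0.996, 0.094, 0.001], [0.094, 0.996, -0.002], [-0.001, -0.002, -1.0]]
ft_force: [0.2, -4.8, 3.7]
gripper_width: 0.0004
gripper_force: 3.2
```

>>> {"name": "send_rows", "arguments": {
  "targets": [
    [[0,0.0012,0],[0,0,0],0.0],
    [[0,0.0024,0],[0,0,0],0.0],
    [[0,0.0036,0],[0,0,0],0.0]
  ]
}}

```text
time_s: 8.75
tcp_pos: [0.5674, -0.1095, 0.0257]
tool_rot: [[-0.995, 0.096, 0.0], [0.096, 0.995, -0.009], [-0.001, -0.009, -1.0]]
ft_force: [-1.8, -13.3, 2.4]
gripper_width: 0.0002
gripper_force: 6.9
```

```bash
python3 -c "
from h import *
where([0,-.1645,.025])
s=arm.state();R=np.array(s['tool_rot']);p=np.array(s['tcp_pos'])
c=arm.capture('wrist'); cv2.imwrite('pics/w5.png',c['color']);np.save('w5.npy',dict(c=c,R=R,p=p),allow_pickle=True)"
```

```text
t 8.75 in stand [-0.0006 -0.1603  0.0257] F stand [ -0.5 -13.4   2.4] width 0.00015717047699299167
tool axes in stand
 [[-1.     0.002  0.001]
 [ 0.002  1.    -0.009]
 [-0.001 -0.009 -1.   ]]
shift tool [-0.0006 -0.0042  0.0007]
```

View pics/w5.png

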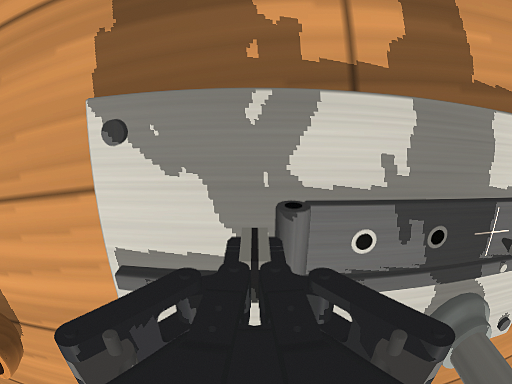

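Force rose to 13 N with no further motion, so the strap is at the stop. In this view the cross is at (492,232), the holes are at (437,237) and (364,241), and the punch point is at about (508,243).

```bash
python3 -c "
from h import *
d=np.load('w5.npy',allow_pickle=True).item()
for n,u,v,z in (('mark',492,232,.028),('h0',437,237,.028),('h1',364,241,.028),('tip',506,243,.04),('edge1',330,200,.028),('edge2',500,198,.028)): print(n,np.round(wray(d['c'],d['R'],d['p'],u,v,z),4))"
```

```text
mark [-0.0011  0.0006  0.028 ]
h0 [-0.0013 -0.0494  0.028 ]
h1 [-0.0016 -0.0992  0.028 ]
tip [0.0019 0.0056 0.04  ]
edge1 [-0.0259 -0.1213  0.028 ]
edge2 [-0.0254  0.0001  0.028 ]
```

>>> {"name": "send_rows", "arguments": {
  "targets": [
    [[0,-0.005,0],[0,0,0],0.0],
    [[0,-0.02,0],[0,0,0],0.0],
    [[0,-0.04,-0.01],[0,0,0],0.0],
    [[0,-0.04,-0.05],[0,0,0],0.0],
    [[0.02,-0.04,-0.09],[0,0,0],0.0],
    [[0.05,-0.02,-0.12],[0,0,0],0.0],
    [[0.09,0,-0.12],[0,0,0],0.0],
    [[0.13,0.04,-0.12],[0,0,0],0.0],
    [[0.15,0.06,-0.12],[0,0,0],0.0]
  ]
}}

```text
time_s: 9.7
tcp_pos: [0.421, -0.0294, 0.1443]
tool_rot: [[-0.996, 0.093, -0.002], [0.093, 0.996, 0.004], [0.002, 0.003, -1.0]]
ft_force: [0.1, -0.7, -0.6]
gripper_width: 0.0
gripper_force: 0.0
```

```bash
python3 -c "
from h import *
where([-.033,-.115,.025])
s=arm.state();R=np.array(s['tool_rot']);p=np.array(s['tcp_pos'])
c=arm.capture('wrist'); cv2.imwrite('pics/w6.png',c['color']);np.save('w6.npy',dict(c=c,R=R,p=p),allow_pickle=True)"
```

```text
t 9.7 in stand [-0.1539 -0.0941  0.1443] F stand [ 0.2 -0.7 -0.6] width 1.9091570818706315e-05
tool axes in stand
 [[-1.    -0.    -0.002]
 [-0.     1.     0.003]
 [ 0.002  0.003 -1.   ]]
shift tool [-0.1211 -0.0213  0.119 ]
```

View pics/w6.png

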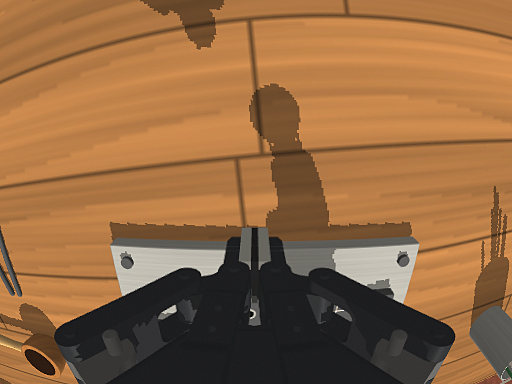

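Measured home: the cross is at (−1.1, +0.6) mm from the axis, and the holes line up with the fence within 0.3°. Next is the knob: rise first, then move over it.

>>> {"name": "send_rows", "arguments": {
  "targets": [
    [[0,0,-0.045],[0,0,0],0.0],
    [[0,0,-0.09],[0,0,0],0.0],
    [[0,0.01,-0.13],[0,0,0],0.0],
    [[-0.02,0.03,-0.136],[0,0,0],0.0],
    [[-0.06,0.05,-0.136],[0,0,0],0.0],
    [[-0.1,0.07,-0.136],[0,0,0],0.0],
    [[-0.14,0.09,-0.136],[0,0,0],0.0],
    [[-0.154,0.094,-0.136],[0,0,0],0.0],
    [[-0.154,0.094,-0.136],[0,0,0],0.0]
  ]
}}

```text
time_s: 10.65
tcp_pos: [0.5868, 0.0486, 0.2776]
tool_rot: [[-0.996, 0.092, -0.005], [0.092, 0.996, 0.002], [0.005, 0.002, -1.0]]
ft_force: [0.9, 0.4, -0.7]
gripper_width: 0.0003
gripper_force: 0.0
```

```bash
python3 -c "
from h import *
where([0,0,.245])"
```

```text
t 10.65 in stand [ 0.0039 -0.001   0.2776] F stand [ 0.9  0.5 -0.7] width 0.00025997001872041784
tool axes in stand
 [[-1.    -0.002 -0.005]
 [-0.002  1.     0.002]
 [ 0.005  0.002 -1.   ]]
shift tool [0.0037 0.001  0.0327]
```

>>> {"name": "send_rows", "arguments": {
  "targets": [
    [[0.002,0,0.01],[0,0,0],0.0],
    [[0.002,0,0.02],[0,0,0],0.0],
    [[0.002,0,0.028],[0,0,0],0.0],
    [[0.002,0,0.034],[0,0,0],0.0],
    [[0.002,0,0.04],[0,0,0],0.0],
    [[0.002,0,0.043],[0,0,0],0.0]
  ]
}}

```text
time_s: 11.25
tcp_pos: [0.583, 0.0477, 0.2377]
tool_rot: [[-0.996, 0.094, -0.0], [0.094, 0.996, -0.0], [0.0, -0.0, -1.0]]
ft_force: [-1.2, 0.6, 2.0]
gripper_width: -0.0004
gripper_force: 1.2
```

```bash
python3 -c "
from h import *
where([0,0,.222])"
```

```text
t 11.25 in stand [ 0.0003 -0.0023  0.2377] F stand [-1.2  0.5  2. ] width -0.0003509892831563869
tool axes in stand
 [[-1.  0. -0.]
 [ 0.  1. -0.]
 [ 0. -0. -1.]]
shift tool [0.0003 0.0023 0.0157]
```

>>> {"name": "send_rows", "arguments": {
  "targets": [
    [[0,0.001,0.003],[0,0,0],0.0],
    [[0,0.001,0.006],[0,0,0],0.0],
    [[0,0.001,0.008],[0,0,0],0.0],
    [[0,0.001,0.01],[0,0,0],0.0],
    [[0,0.001,0.012],[0,0,0],0.0]
  ]
}}

```text
time_s: 11.75
tcp_pos: [0.5837, 0.0486, 0.2271]
tool_rot: [[-0.996, 0.094, 0.001], [0.094, 0.996, -0.001], [-0.001, -0.001, -1.0]]
ft_force: [-2.5, -1.5, 7.0]
gripper_width: -0.0
gripper_force: 3.9
```

>>> {"name": "send_rows", "arguments": {
  "targets": [
    [[0,0,0.0015],[0,0,0],0.0],
    [[0,0,0.003],[0,0,0],0.0],
    [[0,0,0.004],[0,0,0],0.0],
    [[0,0,0.005],[0,0,0],0.0]
  ]
}}

```text
time_s: 12.15
tcp_pos: [0.5838, 0.0485, 0.2237]
tool_rot: [[-0.996, 0.094, 0.003], [0.094, 0.996, -0.001], [-0.003, -0.001, -1.0]]
ft_force: [-4.0, -1.7, 12.0]
gripper_width: 0.0001
gripper_force: 5.9
```

>>> {"name": "send_rows", "arguments": {
  "targets": [
    [[0,0,0.001],[0,0,0],0.0],
    [[0,0,0.002],[0,0,0],0.0]
  ]
}}

```text
time_s: 12.35
tcp_pos: [0.5838, 0.0485, 0.2229]
tool_rot: [[-0.996, 0.093, 0.004], [0.093, 0.996, -0.001], [-0.004, -0.001, -1.0]]
ft_force: [-5.9, -1.5, 16.0]
gripper_width: -0.0002
gripper_force: 7.9
```

>>> {"name": "send_rows", "arguments": {
  "targets": [
    [[0,0,0.0005],[0,0,0],0.0],
    [[0,0,0.001],[0,0,0],0.0]
  ]
}}

```text
time_s: 12.55
tcp_pos: [0.5838, 0.0486, 0.2227]
tool_rot: [[-0.996, 0.093, 0.005], [0.093, 0.996, -0.001], [-0.005, -0.0, -1.0]]
ft_force: [-5.9, -2.1, 16.5]
gripper_width: -0.0004
gripper_force: 8.4
```

>>> {"name": "send_rows", "arguments": {
  "targets": [
    [[0,0,0.0007],[0,0,0],0.0]
  ]
}}

```text
time_s: 12.65
tcp_pos: [0.5838, 0.0486, 0.222]
tool_rot: [[-0.996, 0.093, 0.005], [0.093, 0.996, -0.001], [-0.005, -0.001, -1.0]]
ft_force: [-6.0, -1.0, 14.7]
gripper_width: 0.0001
gripper_force: 7.2
```

>>> {"name": "send_rows", "arguments": {
  "targets": [
    [[0,0,0.0007],[0,0,0],0.0]
  ]
}}

```text
time_s: 12.75
tcp_pos: [0.5838, 0.0486, 0.2209]
tool_rot: [[-0.996, 0.093, 0.005], [0.093, 0.996, -0.001], [-0.005, -0.001, -1.0]]
ft_force: [-5.1, -1.8, 14.9]
gripper_width: -0.0001
gripper_force: 7.6
```

>>> {"name": "send_rows", "arguments": {
  "targets": [
    [[0,0,0.0007],[0,0,0],0.0]
  ]
}}

```text
time_s: 12.85
tcp_pos: [0.5838, 0.0485, 0.2204]
tool_rot: [[-0.996, 0.093, 0.005], [0.093, 0.996, -0.001], [-0.005, -0.0, -1.0]]
ft_force: [-6.7, -2.4, 16.1]
gripper_width: -0.0
gripper_force: 8.2
```

>>> {"name": "send_rows", "arguments": {
  "targets": [
    [[0,0,0.0007],[0,0,0],0.0]
  ]
}}

```text
time_s: 12.95
tcp_pos: [0.5839, 0.0486, 0.2201]
tool_rot: [[-0.996, 0.094, 0.005], [0.094, 0.996, -0.001], [-0.005, -0.0, -1.0]]
ft_force: [-5.7, -2.0, 17.0]
gripper_width: -0.0003
gripper_force: 8.8
```

>>> {"name": "send_rows", "arguments": {
  "targets": [
    [[0,0,0.0007],[0,0,0],0.0]
  ]
}}

```text
time_s: 13.05
tcp_pos: [0.5839, 0.0485, 0.2198]
tool_rot: [[-0.996, 0.093, 0.005], [0.093, 0.996, -0.001], [-0.005, -0.001, -1.0]]
ft_force: [-7.8, -2.1, 14.6]
gripper_width: -0.0003
gripper_force: 6.4
```

>>> {"name": "send_rows", "arguments": {
  "targets": [
    [[0,0,0.0007],[0,0,0],0.0]
  ]
}}

```text
time_s: 13.15
tcp_pos: [0.5838, 0.0485, 0.2174]
tool_rot: [[-0.996, 0.093, 0.004], [0.093, 0.996, -0.001], [-0.004, -0.001, -1.0]]
ft_force: [-4.7, -0.8, 9.6]
gripper_width: 0.0002
gripper_force: 5.1
```

>>> {"name": "send_rows", "arguments": {
  "targets": [
    [[0,0,0.0007],[0,0,0],0.0]
  ]
}}

```text
time_s: 13.25
tcp_pos: [0.5839, 0.0486, 0.2167]
tool_rot: [[-0.996, 0.093, 0.004], [0.093, 0.996, -0.001], [-0.004, -0.0, -1.0]]
ft_force: [-5.6, -2.1, 14.1]
gripper_width: -0.0
gripper_force: 7.1
```

Clear snap: the force fell from 17 N to 9.6 N while the knob advanced 2.4 mm. I'll release straight up.

>>> {"name": "send_rows", "arguments": {
  "targets": [
    [[0,0,-0.005],[0,0,0],0.0],
    [[0,0,-0.012],[0,0,0],0.0],
    [[0,0,-0.02],[0,0,0],0.0],
    [[0,0,-0.03],[0,0,0],0.0],
    [[0,0,-0.05],[0,0,0],0.0],
    [[0,0,-0.07],[0,0,0],0.0],
    [[0.02,0,-0.08],[0,0,0],0.0],
    [[0.06,-0.02,-0.08],[0,0,0],0.0],
    [[0.1,-0.04,-0.08],[0,0,0],0.0],
    [[0.14,-0.06,-0.08],[0,0,0],0.0]
  ]
}}

```text
time_s: 14.25
tcp_pos: [0.4376, 0.0025, 0.2923]
tool_rot: [[-0.996, 0.092, -0.001], [0.092, 0.996, 0.001], [0.001, 0.001, -1.0]]
ft_force: [-0.4, -1.3, 0.8]
gripper_width: 0.0001
gripper_force: 0.0
```

>>> {"name": "send_rows", "arguments": {
  "targets": [
    [[0.04,-0.02,0],[0,0,0],0.0],
    [[0.08,-0.04,0],[0,0,0],0.0],
    [[0.1,-0.06,0],[0,0,0],0.0],
    [[0.1,-0.06,0],[0,0,0],0.0],
    [[0.1,-0.06,0],[0,0,0],0.0]
  ]
}}

```text
time_s: 14.75
tcp_pos: [0.334, -0.048, 0.2929]
tool_rot: [[-0.996, 0.095, 0.002], [0.095, 0.996, 0.001], [-0.001, 0.001, -1.0]]
ft_force: [-0.2, -0.2, 0.3]
gripper_width: 0.0004
gripper_force: 0.0
```

```bash
python3 - <<'E'
from h import *
where()
c=arm.capture('side'); s=np.load("side0.npy",allow_pickle=True).item()
# knob: same dark blob before/after
for k in (s,c):
    m=np.zeros((384,512),np.uint8); m[150:180,245:272]=(k["color"][150:180,245:272].max(2)<45)
    n,l,st,ce=cv2.connectedComponentsWithStats(m); i=1+np.argmax(st[1:,4]); print("knob",st[i],ce[i])
# predicted home holes/eye vs dark hole rings (bright ring pixels near prediction)
def S(x,y,z): return RS@np.array([x,y,z])+O
for n,y in(("h0",-.05),("h1",-.1)):
    u,v=proj(c,[S(0,y,.028)])[0]; a=int(round(u))-6; b=int(round(v))-6
    g=c["color"][b:b+13,a:a+13].min(2).astype(float); w=np.clip(g-130,0,None); yy,xx=np.mgrid[b:b+13,a:a+13]
    q=(w*xx).sum()/w.sum(),(w*yy).sum()/w.sum(); print(n,"pred",u,v,"seen",q,np.round(RS.T@(onplane(c,*q,.028)-O),4))
E
```

```text
t 14.75 in stand [-0.2388 -0.1209  0.2929] F stand [-0.2 -0.2  0.3] width 0.0004231161986988082
tool axes in stand
 [[-1.     0.001  0.001]
 [ 0.001  1.     0.001]
 [-0.001  0.001 -1.   ]]
knob [252 157  14  13 138] [258.44202899 163.33333333]
knob [252 157  14  13 138] [258.44202899 163.33333333]
h0 pred 260.41952754585026 211.85197872885644 seen (np.float64(nan), np.float64(nan)) [nan nan nan]
h1 pred 262.070565625757 223.41264955535044 seen (np.float64(262.3958333333333), np.float64(223.4375)) [ 0.0011 -0.1002  0.028 ]<stdin>:13: RuntimeWarning: invalid value encountered in scalar divide
```

The knob is back up exactly where it was. Hole 1 is seen at stand (1, −100) mm, which is home. Handing in.

```bash
python3 -c "
from bench import arm
print(arm.hand_in())"
```

```text
the job is handed in; nothing more can be done
None
```

The strap is home against fence and stop, the punch tripped on the cross with a clear drop from 17 N to 9.6 N, the knob is back up, and the job is handed in at about 15 s; no verdict came back.

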